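Set the herb mill's fineness collar and start it

ROBOT

A 7-joint arm with a two-finger parallel gripper is mounted at the origin on the work surface. World frame = base frame: x ahead of the robot, y to its left, z up, the work surface at z = 0. Lengths are in m, angles in rad, forces in N, time in s.
With the tool pointing down it reaches from about 0.425 to 0.875 m from the base axis. Payload 4.7 kg.
Tool frame: the origin (TCP) lies midway between the tips of the shut fingers; the grasp point (between the pads) lies 19 mm behind it (ctrl.grip_point_offset is the distance from the TCP to the grasp point, in m); z points along the fingers, y is the line along which they close (so a half turn about z gives the same grasp; the last joint's range is limited). The gripper opens to 87 mm and grips with 3 to 60 N. Pads are 19 mm wide; open, the fingers measure 117 mm over their backs; the gripper's body (75 mm by 190 mm) begins 51 mm behind the grasp point.
Start: joints at [1.214, 0.321, -0.07, 1.45, 0.023, 1.371, -0.057], TCP at [0.236, -0.606, 0.223] pointing down, gripper open.
Joint ranges: [-2.86, 2.86], [-0.3, 2.09], [-1.38, 1.24], [0.06, 2.45], [-1.56, 4.7], [0.09, 2.05], [-2.69, 2.69]. Speed limits (rad/s): [2.57, 2.57, 3.14, 3.14, 3.14, 3.14, 3.14].

INTERFACE

Orientations are given as a rotation vector (axis times angle).
In Python, from bench import ctrl gives the robot as it stands. The module is installed in compiled form; this text tells all that it offers.
- The arm moves only by the shell command python3 -m handwheel 'ROWS' [OPENING] [FORCE]. ROWS is JSON, a list of rows, each an object of numbers: "x", "y", "z": the shift along the tool's x, y, z in m; "wx", "wy", "wz": the turn, a rotation vector about the tool's x, y, z in degrees. A call has 1 to 10 rows; each row is the pose to reach, as a shift and turn from the pose commanded when the call began, along the tool's axes at that moment; what a row does not reach only later rows make up. A row lasts 1/12 s, in which the tool goes at most 41.7 mm and 7.16 degrees, less where a joint would pass 70% of its speed; a pose out of reach is approached as far as the arm can. A call with a gripper value outside its range is refused whole. OPENING is the finger opening in m, from 0 to 0.087, set as the call begins (- or left out, the last holds). The fingers move at their own pace and stop on an object; FORCE is the grip in N (left out, the last holds). Time passes only in rows, so rows that repeat a pose let the fingers close. It gives the time, the measured TCP pose, the force, the opening and the grip force at its end, in the units of the state.
- ctrl.get_state(): the state, without advancing time (a new reading comes with each control period).
- ctrl.get_image(name): name is "scene" or "top"; returns a dict with "image" (480x640x3 uint8, red, green, blue), "K" (3x3 intrinsics, pixels), "world_to_cam" (4x4, takes a point from world to camera coordinates). Camera axes: x right, y down, z forward; pixel columns grow to the right and rows downward; lengths in m; the calibration is good to about 2 mm. A picture is of the moment at which its call begins. There is no depth.
- ctrl.close_job(): hands the job in; it is judged then, once.
The state is a dict: "time": time; "joint_positions": joint angles; "qd": joint speeds; "joint_torque": joint torques, N m; "position": TCP position; "tool_rot": TCP orientation; "ft_force": force on the tool from outside, world axes, zero at the start; "torque": the same for the moment, N m; "grip_width": opening from 0.0 (shut) to 1.0 (fully open); "grip_force": force on a finger pad.
Only numpy, scipy, OpenCV 4.12 (cv2) and the standard library are available. Lean on these libraries where they do the work, as an engineer would, in place of code of your own. Each camera call takes 0.05 s, during which the arm holds its last target. There are 200 camera calls.

TASK

The herb mill is loaded but set too fine for this batch. With a fingertip, push the upright tab of its fineness collar round - push only, do not pinch or force it - until the collar clicks home with the tab at the three-dot mark, and only then press the round start button at the front corner of the mill's deck all the way down and let it come up again. Leave the catch cup, the brush lying on the mill and the jar where they are.

Things in the scene. Friction and masses are not known exactly. Their poses are not given: they have to be found in the camera images.
- mill: Fixed white bench mill, head 220 mm front to back, 214 mm wide, bright flat metal deck on top 170 mm above the table. Origin: on the table under the collar's vertical axis (centre of the head). x points to the mill's rear, y to its left, z up; spout and cup are at the front. On the deck, 87 mm from the axis, four marks of 7 mm black dots (1 to 4) run from front right along the right side to the rear
- collar (a joint): Angle of the black ribbed fineness collar, rad, growing counter-clockwise from above: 0 = tab at one dot (-150 deg about z in the mill's frame), 0.5 two dots, 1.0 three, 1.5 four; stops just beyond both ends. A sprung detent: some 6 N at the tab just off a mark, falling to none at the hump half way to the next (0.25 rad on); past the hump it snaps on into that mark by itself
- tab (a point): Middle of the collar's upright black tab, 62 mm from the collar's axis, 22 mm above the deck. The tab is a radial fin 9 mm thick, reaching from the collar's rim (42 mm from the axis; ring 20 mm high) out to 74 mm, from 6 to 38 mm above the deck. x of its frame: radially outward; y: the way towards more dots
- three_dot_mark (a point): Centre of the three-dot mark on the deck, 87 mm from the collar's axis; the tab's outer end points at it when the collar is set
- hopper_top (a point): Top centre of the small knob on the hopper's clear lid, on the collar's axis, 59 mm above the deck (the mill's highest point). Lid 78 mm diameter, its top 50 mm above the deck; the clear hopper under it stands inside the collar and does not turn
- start_top (a point): Centre of the top of the round steel start button, 26 mm diameter, in a grey 42 mm housing on the deck's front left corner, 22 mm above the deck. It moves straight down 6 mm against a spring (1.5 N at first, 5 N fully down) and comes up again when let go
- start (a joint): How far the start button is pressed, m: 0 up, 0.006 fully down
- cup: Steel catch cup, loose, 68 mm diameter, 55 mm high, standing on the mill's foot under the spout; origin centre of its underside
- brush: Small cleaning brush, loose, 132 mm long, 16 mm wide, 12 mm high, lying across the rear of the mill's deck; origin at its underside near the middle
- jar: Amber glass jar with white cap, loose, 72 mm diameter, 95 mm high, standing on the table to the left of the mill; origin centre of its underside

How it is judged:
On the way, in this order (a step that is already met when the one before it is completed fails the run):
1. the collar rests at the three-dot mark (value of joint collar between 0.88 and 1.12 rad and velocity of joint collar between -0.1 and 0.1 rad/s), for 0.2 s.
2. the start button is pressed down (value of joint start above 0.0048 m), for 0.05 s.
At the end, for the whole second after the job is handed in: The collar rests within 0.12 rad of the three-dot position (1.0 rad), the start button has been pressed at least 4.8 mm after that and is up again, and cup, brush and jar are within 20 mm of where they stood. The fingers never press on the collar with more than 30 N (value of joint collar between 0.88 and 1.12 rad and value of joint start below 0.0015 m and distance of each of cup, brush, jar from where it was at the start of the episode below 0.02 m); the robot touches nothing.
It fails at once if the start button is pressed while the collar is not at the three-dot mark (value of joint start above 0.003 m and (value of joint collar below 0.85 rad or value of joint collar above 1.15 rad)).
It fails at once if the cup, the brush or the jar is lifted, shoved or knocked over (distance of any of cup, brush, jar from where it was at the start of the episode above 0.025 m).
It fails at once if the collar or its tab is pinched or forced (contact force between the fingers and collar above 30 N).
It also fails if it takes over 48 s, if anything falls off the work surface, if the arm or the gripper's body presses on something with over 40 N, if the wrist force passes 120 N, or if a joint passes its speed limit or range.

## Working session

There is one attempt and no reset: what is moved stays moved. The work goes in short steps, Python scripts to look and compute and a shell command to move; the robot and the scene stay as the last step left them, time stands still between calls to the robot, and variables do not carry over. Pictures are saved under pics/ and viewed, at most 10 in all, crops included, and the job is handed in when it is done.

```bash
mkdir -p pics
python3 - <<'E'
from bench import ctrl
import cv2,numpy as np
for n in("scene","top"):
    d=ctrl.get_image(n);cv2.imwrite(f"pics/{n}0.png",d["image"][:,:,::-1]);np.savez(f"{n}.npz",K=d["K"],T=d["world_to_cam"]);print(d["K"],d["world_to_cam"])
s=ctrl.get_state();print(s)
E
```

```text
[[586.4961589    0.         313.45983568]
 [  0.         586.4961589  232.5442819 ]
 [  0.           0.           1.        ]] [[-0.757856    0.65233778 -0.0104737   0.38314933]
 [ 0.55088437  0.63122626 -0.54596687 -0.30647307]
 [-0.34954354 -0.41953407 -0.8377413   1.23454069]
 [ 0.          0.          0.          1.        ]]
[[448.71484088   0.         322.26763906]
 [  0.         448.71484088 243.77502461]
 [  0.           0.           1.        ]] [[-0.0155059  -0.99971976  0.0178878   0.095881  ]
 [-0.99730692  0.01418096 -0.07195696  0.59416897]
 [ 0.07168313 -0.01895539 -0.99724732  0.74415446]
 [ 0.          0.          0.          1.        ]]
{'time': 0.1, 'joint_positions': array([ 1.21412283,  0.32176218, -0.0701211 ,  1.4515638 ,  0.02255762,
        1.3707848 , -0.0568354 ]), 'qd': array([-0.00033026, -0.00084939,  0.00042127, -0.00315558,  0.00051564,
       -0.00032038,  0.0008811 ]), 'joint_torque': array([-3.08535455e-04, -4.92572093e+01, -4.05341852e-01, -3.13396060e+01,
       -6.39158813e-02,  3.95520532e-02,  1.10549520e-04]), 'position': array([ 0.23532872, -0.6053707 ,  0.22155709]), 'tool_rot': array([-3.08606221e+00, -5.78950305e-01,  5.62470646e-04]), 'ft_force': array([ 0.31976282, -0.29532253,  0.36621972]), 'torque': array([ 0.00634799, -0.05130599, -0.03904744]), 'grip_force': 0.0, 'grip_width': 0.9972057421887951}
```

View pics/scene0.png

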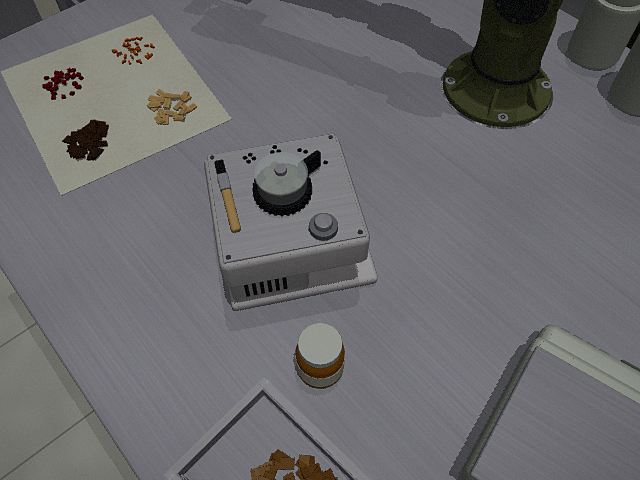

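View pics/top0.png

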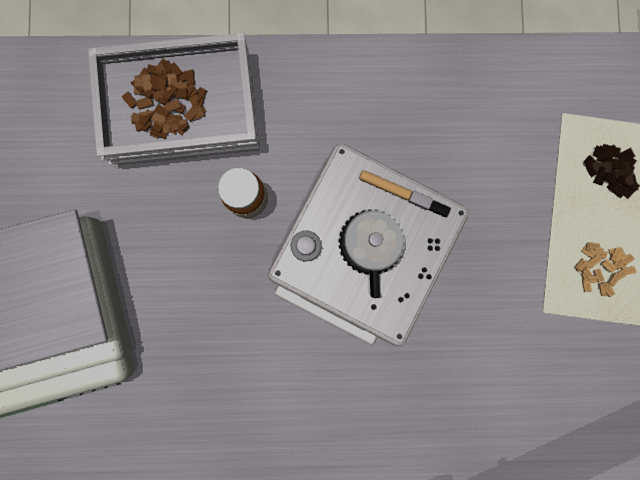

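The top view shows the tab at one dot (dot at 374,307). The two-dot mark is at (404,297), three dots at (425,273) and four at (434,244). The knob is at (376,239), the button at (306,245), the brush at the rear and the jar at (239,188).

```bash
cat > h.py <<'E'
import numpy as np
from scipy.spatial.transform import Rotation as R
def bp(n,u,v,z):
    d=np.load(n+".npz");K,T=d["K"],d["T"];r=T[:3,:3].T@np.linalg.solve(K,[u,v,1]);c=-T[:3,:3].T@T[:3,3]
    return c+r*(z-c[2])/r[2]
def go(s,p,yaw=None):  # target world pos, tool y-axis... prints shift in tool axes
    M=R.from_rotvec(s["tool_rot"]).as_matrix();return M.T@(np.array(p)-s["position"])
E
python3 - <<'E'
from h import *
from bench import ctrl
P=dict(knob=("top",376,239,.229),knobS=("scene",281,170,.229),m1=("top",374,307,.17),m2=("top",404.5,297.5,.17),m3=("top",425,273,.17),m4=("top",434,244,.17),btn=("top",306,245,.192),btnS=("scene",323,219,.192),tab=("top",375,286,.208),brushend=("top",441,209,.18))
for k,a in P.items():print(k,bp(*a).round(4))
m=[bp(*P[k]) for k in("m1","m2","m3","m4")]
c=(bp(*P["knob"])+0)[:2]
for q in m:print(np.linalg.norm(q[:2]-c),np.degrees(np.arctan2(*(q[:2]-c)[::-1])))
s=ctrl.get_state();print(R.from_rotvec(s["tool_rot"]).as_matrix().round(3))
E
```

```text
knob [0.5855 0.0242 0.229 ]
knobS [0.5888 0.0305 0.229 ]
m1 [0.4976 0.0209 0.17  ]
m2 [ 0.5098 -0.0211  0.17  ]
m3 [ 0.5427 -0.0502  0.17  ]
m4 [ 0.5823 -0.0639  0.17  ]
btn [0.5819 0.1118 0.192 ]
btnS [0.5826 0.1131 0.192 ]
tab [0.5269 0.024  0.208 ]
brushend [ 0.6292 -0.0724  0.18  ]
0.08796528484940096 -177.8674273736379
0.08823160110397249 -149.15727834352646
0.08583456249474163 -119.96814228919196
0.08813370356980049 -92.11489760000433
[[ 0.932  0.362 -0.001]
 [ 0.362 -0.932  0.002]
 [-0.    -0.002 -1.   ]]
```

```bash
python3 -m handwheel '[{"x":0.025,"y":-0.025,"z":-0.058,"wz":2},{"x":0.05,"y":-0.05,"z":-0.058,"wz":4},{"x":0.075,"y":-0.076,"z":-0.058,"wz":6},{"x":0.1,"y":-0.101,"z":-0.058,"wz":8},{"x":0.125,"y":-0.126,"z":-0.058,"wz":10},{"x":0.15,"y":-0.152,"z":-0.058,"wz":12},{"x":0.175,"y":-0.177,"z":-0.058,"wz":14},{"x":0.2,"y":-0.202,"z":-0.058,"wz":16},{"x":0.225,"y":-0.228,"z":-0.058,"wz":18},{"x":0.25,"y":-0.253,"z":-0.058,"wz":19.5}]' 0 10
python3 - <<'E'
from h import *
from bench import ctrl
s=ctrl.get_state();print(go(s,[.5215,.0545,.28]),R.from_rotvec(s["tool_rot"]).as_matrix().round(3),s["joint_positions"])
E
```

```text
[ 0.50587883 -0.51138079 -0.05757793] [[ 0.932  0.362 -0.001]
 [ 0.362 -0.932  0.002]
 [-0.    -0.002 -1.   ]] [ 1.21412283  0.32176218 -0.0701211   1.4515638   0.02255762  1.3707848
 -0.0568354 ]invalid input at $[0]: expected keys x, y, z, wx, wy, wz
```

```bash
python3 -m handwheel '[{"x":0.025,"y":-0.025,"z":-0.03,"wx":0,"wy":0,"wz":2},{"x":0.05,"y":-0.05,"z":-0.058,"wx":0,"wy":0,"wz":4},{"x":0.1,"y":-0.101,"z":-0.058,"wx":0,"wy":0,"wz":8},{"x":0.1,"y":-0.101,"z":-0.058,"wx":0,"wy":0,"wz":8},{"x":0.15,"y":-0.152,"z":-0.058,"wx":0,"wy":0,"wz":12},{"x":0.15,"y":-0.152,"z":-0.058,"wx":0,"wy":0,"wz":12},{"x":0.25,"y":-0.253,"z":-0.058,"wx":0,"wy":0,"wz":19.5},{"x":0.25,"y":-0.253,"z":-0.058,"wx":0,"wy":0,"wz":19.5},{"x":0.25,"y":-0.253,"z":-0.058,"wx":0,"wy":0,"wz":19.5},{"x":0.25,"y":-0.253,"z":-0.058,"wx":0,"wy":0,"wz":19.5}]' 0 10
python3 - <<'E'
from h import *
from bench import ctrl
s=ctrl.get_state();print(go(s,[.5215,.0545,.28]),R.from_rotvec(s["tool_rot"]).as_matrix().round(3),s["joint_positions"])
E
```

```text
time: 0.93
position: [0.3791, -0.2736, 0.2805]
tool_rot: [-3.14, -0.058, -0.001]
ft_force: [0.9, -0.6, 0.3]
grip_width: 0.324
grip_force: 0.0
[ 0.15445189 -0.32261359  0.00109484] [[ 0.999  0.037  0.001]
 [ 0.037 -0.999  0.001]
 [ 0.001 -0.001 -1.   ]] [ 0.90604499 -0.08208887 -0.3141616   1.77943942 -0.02712016  1.44063949
 -0.93729252]
```

```bash
python3 -m handwheel '[{"x":0.018,"y":-0.036,"z":0,"wx":0,"wy":0,"wz":0},{"x":0.035,"y":-0.072,"z":0,"wx":0,"wy":0,"wz":0},{"x":0.052,"y":-0.108,"z":0,"wx":0,"wy":0,"wz":0},{"x":0.07,"y":-0.145,"z":0,"wx":0,"wy":0,"wz":0},{"x":0.087,"y":-0.181,"z":0,"wx":0,"wy":0,"wz":0},{"x":0.104,"y":-0.217,"z":0,"wx":0,"wy":0,"wz":0},{"x":0.121,"y":-0.253,"z":0,"wx":0,"wy":0,"wz":0},{"x":0.138,"y":-0.289,"z":0,"wx":0,"wy":0,"wz":0},{"x":0.1545,"y":-0.3225,"z":0,"wx":0,"wy":0,"wz":0},{"x":0.1545,"y":-0.3225,"z":0,"wx":0,"wy":0,"wz":0}]'
python3 - <<'E'
from h import *
from bench import ctrl
import cv2
s=ctrl.get_state();print(go(s,[.5215,.0545,.19]),R.from_rotvec(s["tool_rot"]).as_matrix().round(3),s["joint_positions"])
a=ctrl.get_image("top")["image"][190:340,280:480,::-1];b=ctrl.get_image("scene")["image"][80:230,190:390,::-1]
import numpy as np
cv2.imwrite("pics/c1.png",np.hstack([cv2.resize(i,(400,300),interpolation=2) for i in(a,b)]))
E
```

```text
time: 1.77
position: [0.5223, 0.0568, 0.2804]
tool_rot: [-3.135, -0.066, -0.001]
ft_force: [-0.9, -0.2, -0.1]
grip_width: 0.006
grip_force: 0.0
[-0.00095644  0.00272452  0.09038346] [[ 0.999  0.042  0.001]
 [ 0.042 -0.999  0.006]
 [ 0.001 -0.006 -1.   ]] [ 0.55303142  0.07187799 -0.73856186  1.64771978  0.04340633  1.43895678
 -1.71845049]
```

View pics/c1.png

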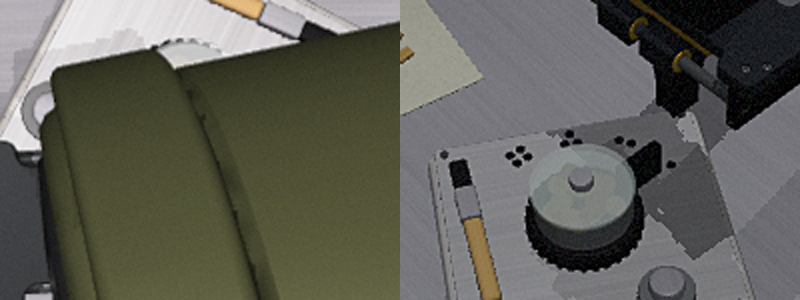

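The top view is blocked by the arm. The scene crop shows the tab still at one dot, with the shut fingers above the deck edge on its near side. Descending beside the tab.

```bash
python3 -m handwheel '[{"x":-0.001,"y":0.002,"z":0.03,"wx":0,"wy":0,"wz":0},{"x":-0.001,"y":0.002,"z":0.06,"wx":0,"wy":0,"wz":0},{"x":-0.001,"y":0.002,"z":0.08,"wx":0,"wy":0,"wz":0},{"x":-0.001,"y":0.002,"z":0.09,"wx":0,"wy":0,"wz":0},{"x":-0.001,"y":0.002,"z":0.09,"wx":0,"wy":0,"wz":0}]'
python3 - <<'E'
from h import *
from bench import ctrl
import cv2
s=ctrl.get_state();print(go(s,[.5215,.0545,.19]),R.from_rotvec(s["tool_rot"]).as_matrix().round(3))
M=R.from_rotvec(s["tool_rot"]).as_matrix()
c=np.array([.5855,.0245])
for a in(0,.1,.2,.3,.4,.5,.6,.7,.8,.9,.95,1):
    th=np.radians(-178.2)+a;e=np.array([np.cos(th),np.sin(th)]);t=np.array([-e[1],e[0]])
    p=c+.064*e-.0195*t;print(a,(M.T@(np.r_[p,s["position"][2]]-s["position"])).round(4),"wz",round(-np.degrees(a),1))
b=ctrl.get_image("scene")["image"][80:230,190:390,::-1]
cv2.imwrite("pics/c2.png",cv2.resize(b,(800,600),interpolation=2))
E
```

```text
time: 2.28
position: [0.5186, 0.0435, 0.1881]
tool_rot: [3.141, 0.044, -0.008]
ft_force: [-0.4, 0.5, -0.0]
grip_width: 0.007
grip_force: 0.0
[ 0.00318945 -0.01088362 -0.00190337] [[ 1.     0.028 -0.005]
 [ 0.028 -1.    -0.001]
 [-0.005  0.001 -1.   ]]
0 [ 0.0023  0.0016 -0.    ] wz -0.0
0.1 [0.0007 0.0081 0.    ] wz -5.7
0.2 [-0.0003  0.0147  0.    ] wz -11.5
0.3 [-0.0006  0.0214  0.    ] wz -17.2
0.4 [-0.0002  0.0281  0.    ] wz -22.9
0.5 [0.0009 0.0347 0.    ] wz -28.6
0.6 [0.0026 0.0412 0.    ] wz -34.4
0.7 [0.0049 0.0474 0.    ] wz -40.1
0.8 [ 0.0079  0.0534 -0.    ] wz -45.8
0.9 [ 0.0114  0.0591 -0.    ] wz -51.6
0.95 [ 0.0134  0.0618 -0.    ] wz -54.4
1 [ 0.0155  0.0644 -0.    ] wz -57.3
```

View pics/c2.png

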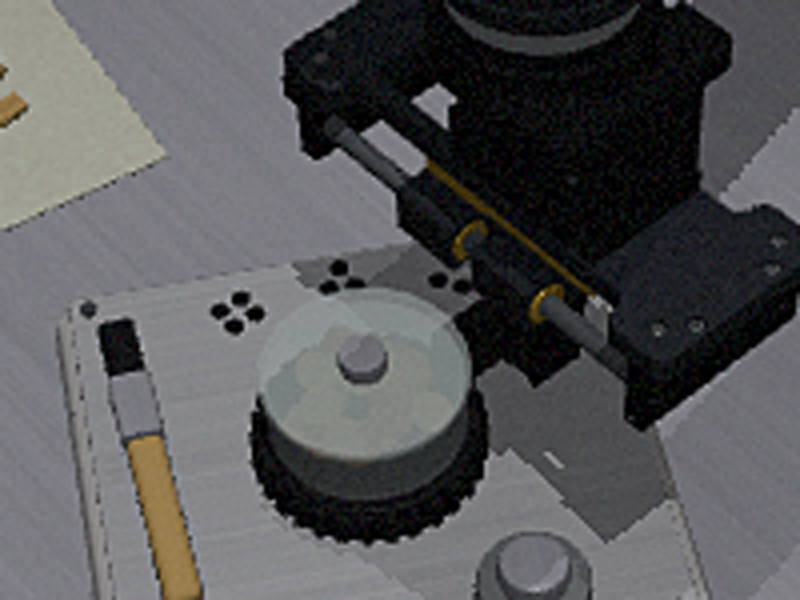

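The fingertip is beside the tab near (480,340), a few mm further along than intended and with no contact force. I'll settle before pushing.

```bash
python3 -m handwheel '[{"x":0.003,"y":0,"z":0,"wx":0,"wy":0,"wz":0},{"x":0.003,"y":0,"z":0,"wx":0,"wy":0,"wz":0},{"x":0.003,"y":0,"z":0,"wx":0,"wy":0,"wz":0}]'
cat > st.py <<'E'
from h import *
from bench import ctrl
s=ctrl.get_state()
M=R.from_rotvec(s["tool_rot"]).as_matrix()
c=np.array([.5855,.0245]);p=s["position"][:2]-c
# tab angle implied by contact
print("yaw",np.degrees(np.arctan2(M[1,0],M[0,0])).round(1),"r",np.linalg.norm(p).round(4),"collar if touching",((np.arctan2(p[1],p[0])+np.arcsin(.0195/np.linalg.norm(p))-np.radians(-178.2)+np.pi)%(2*np.pi)-np.pi).round(3),s["position"].round(4),s["ft_force"].round(1),s["qd"].round(2))
for a in np.arange(0,1.01,.1):
    th=np.radians(-178.2)+a;e=np.array([np.cos(th),np.sin(th)]);t=np.array([-e[1],e[0]])
    q=c+.064*e-.0195*t;print(a.round(1),(M.T@(np.r_[q,.19]-s["position"])).round(4))
E
python3 st.py
```

```text
time: 2.58
position: [0.5246, 0.0456, 0.192]
tool_rot: [3.141, 0.047, 0.004]
ft_force: [0.3, 0.8, 0.6]
grip_width: 0.006
grip_force: 0.0
yaw 1.7 r 0.0644 collar if touching -0.058 [0.5246 0.0456 0.192 ] [0.3 0.8 0.6] [-0.    0.   -0.    0.01 -0.   -0.    0.  ]
0.0 [-0.0038  0.0035  0.002 ]
0.1 [-0.0054  0.01    0.002 ]
0.2 [-0.0064  0.0166  0.002 ]
0.3 [-0.0067  0.0233  0.002 ]
0.4 [-0.0063  0.03    0.002 ]
0.5 [-0.0053  0.0366  0.002 ]
0.6 [-0.0036  0.043   0.002 ]
0.7 [-0.0013  0.0493  0.002 ]
0.8 [0.0017 0.0553 0.002 ]
0.9 [0.0052 0.061  0.002 ]
1.0 [0.0093 0.0663 0.002 ]
```

```bash
python3 -m handwheel '[{"x":-0.002,"y":0.002,"z":0.002,"wx":0,"wy":0,"wz":0},{"x":-0.004,"y":0.0035,"z":0.002,"wx":0,"wy":0,"wz":0},{"x":-0.0045,"y":0.007,"z":0.002,"wx":0,"wy":0,"wz":-3},{"x":-0.0055,"y":0.010,"z":0.002,"wx":0,"wy":0,"wz":-6},{"x":-0.006,"y":0.0135,"z":0.002,"wx":0,"wy":0,"wz":-9},{"x":-0.0065,"y":0.0166,"z":0.002,"wx":0,"wy":0,"wz":-11.5}]'; python3 st.py
```

```text
time: 3.08
position: [0.5173, 0.0313, 0.1887]
tool_rot: [-3.117, -0.368, -0.001]
ft_force: [0.3, 5.3, -0.2]
grip_width: 0.002
grip_force: 2.2
yaw 13.5 r 0.0685 collar if touching 0.158 [0.5173 0.0313 0.1887] [ 0.3  5.3 -0.2] [ 0.08 -0.02 -0.01  0.01 -0.01 -0.    0.59]
0.0 [ 0.006  -0.0096 -0.0012]
0.1 [ 0.0031 -0.0036 -0.0013]
0.2 [ 0.0008  0.0027 -0.0013]
0.3 [-0.0009  0.0092 -0.0013]
0.4 [-0.0019  0.0158 -0.0013]
0.5 [-0.0022  0.0225 -0.0013]
0.6 [-0.0019  0.0292 -0.0014]
0.7 [-0.0009  0.0358 -0.0014]
0.8 [ 0.0008  0.0423 -0.0014]
0.9 [ 0.0031  0.0486 -0.0014]
1.0 [ 0.006   0.0546 -0.0014]
```

```bash
python3 -m handwheel '[{"x":0.001,"y":0.0035,"z":0,"wx":0,"wy":0,"wz":-3},{"x":0.001,"y":0.007,"z":0,"wx":0,"wy":0,"wz":-6},{"x":0.001,"y":0.010,"z":0,"wx":0,"wy":0,"wz":-9},{"x":0,"y":0.0135,"z":0,"wx":0,"wy":0,"wz":-12},{"x":0,"y":0.017,"z":0,"wx":0,"wy":0,"wz":-15},{"x":0,"y":0.020,"z":0,"wx":0,"wy":0,"wz":-17},{"x":0,"y":0.020,"z":0,"wx":0,"wy":0,"wz":-17}]'; python3 st.py
```

```text
time: 3.67
position: [0.522, 0.0085, 0.1886]
tool_rot: [3.032, 0.819, -0.0]
ft_force: [0.1, -0.9, 0.0]
grip_width: 0.007
grip_force: 0.0
yaw 30.2 r 0.0655 collar if touching 0.518 [0.522  0.0085 0.1886] [ 0.1 -0.9  0. ] [-0.01 -0.   -0.01  0.   -0.01 -0.   -0.07]
0.0 [ 0.0159 -0.0295 -0.0014]
0.1 [ 0.0114 -0.0246 -0.0014]
0.2 [ 0.0074 -0.0192 -0.0014]
0.3 [ 0.004  -0.0135 -0.0014]
0.4 [ 0.0011 -0.0075 -0.0014]
0.5 [-0.0011 -0.0012 -0.0014]
0.6 [-0.0027  0.0053 -0.0014]
0.7 [-0.0037  0.012  -0.0014]
0.8 [-0.004   0.0186 -0.0014]
0.9 [-0.0036  0.0253 -0.0014]
1.0 [-0.0025  0.0319 -0.0014]
```

```bash
python3 -m handwheel '[{"x":0,"y":0.003,"z":0,"wx":0,"wy":0,"wz":-3},{"x":-0.001,"y":0.006,"z":0,"wx":0,"wy":0,"wz":-6},{"x":-0.001,"y":0.009,"z":0,"wx":0,"wy":0,"wz":-9},{"x":-0.001,"y":0.012,"z":0,"wx":0,"wy":0,"wz":-11},{"x":-0.002,"y":0.015,"z":0,"wx":0,"wy":0,"wz":-14},{"x":-0.002,"y":0.018,"z":0,"wx":0,"wy":0,"wz":-17},{"x":-0.002,"y":0.021,"z":0,"wx":0,"wy":0,"wz":-19},{"x":-0.002,"y":0.021,"z":0,"wx":0,"wy":0,"wz":-19}]'; python3 st.py | head -1
python3 - <<'E'
from bench import ctrl
import cv2
b=ctrl.get_image("scene")["image"][80:230,190:390,::-1]
cv2.imwrite("pics/c3.png",cv2.resize(b,(800,600),interpolation=2))
E
```

```text
time: 4.33
position: [0.5307, -0.0097, 0.1885]
tool_rot: [-2.856, -1.308, 0.0]
ft_force: [-0.3, 0.8, 0.6]
grip_width: 0.003
grip_force: 0.4
yaw 49.2 r 0.0645 collar if touching 0.833 [ 0.5307 -0.0097  0.1885] [-0.3  0.8  0.6] [-0.   -0.    0.    0.    0.   -0.   -0.05]
```

View pics/c3.png

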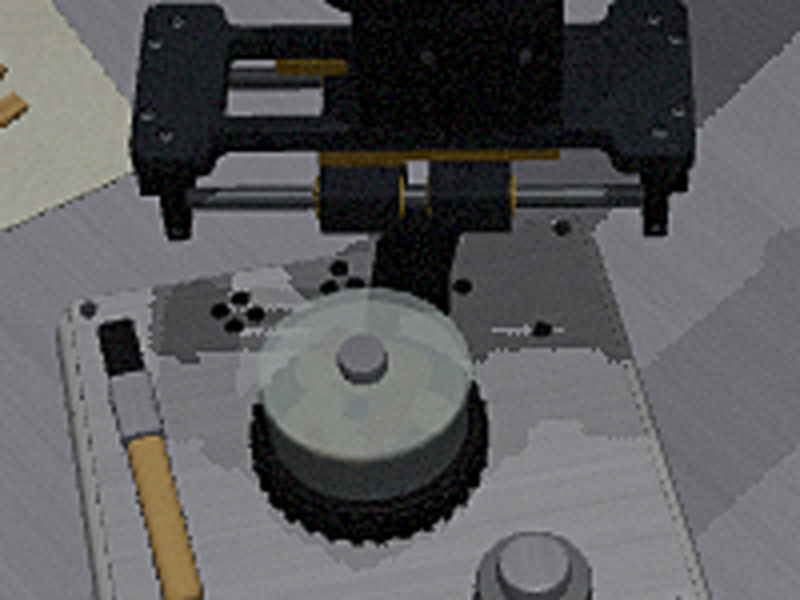

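The finger is at (410,270), hiding the tab, and three dots show at (340,280). The tab is near or past the hump, so I'll push a few mm more, back off, then lift and look.

```bash
python3 -m handwheel '[{"x":0,"y":0.002,"z":0,"wx":0,"wy":0,"wz":-2},{"x":0,"y":0.004,"z":0,"wx":0,"wy":0,"wz":-4},{"x":0,"y":0.006,"z":0,"wx":0,"wy":0,"wz":-5},{"x":0,"y":0.006,"z":0,"wx":0,"wy":0,"wz":-5}]'; python3 st.py | head -1
python3 -m handwheel '[{"x":0,"y":-0.008,"z":0,"wx":0,"wy":0,"wz":0},{"x":0,"y":-0.012,"z":0,"wx":0,"wy":0,"wz":0},{"x":0,"y":-0.012,"z":-0.03,"wx":0,"wy":0,"wz":0},{"x":0,"y":-0.012,"z":-0.06,"wx":0,"wy":0,"wz":0},{"x":0,"y":-0.012,"z":-0.09,"wx":0,"wy":0,"wz":0},{"x":0,"y":-0.012,"z":-0.09,"wx":0,"wy":0,"wz":0}]'
python3 - <<'E'
from h import *
from bench import ctrl
import cv2
s=ctrl.get_state();print(go(s,[.582,.1122,.28]))
b=ctrl.get_image("scene")["image"][80:230,190:390,::-1]
cv2.imwrite("pics/c4.png",cv2.resize(b,(800,600),interpolation=2))
E
```

```text
time: 4.72
position: [0.5358, -0.014, 0.1886]
tool_rot: [2.797, 1.43, 0.0]
ft_force: [-0.0, 0.4, 0.2]
grip_width: 0.008
grip_force: 0.0
yaw 54.2 r 0.0629 collar if touching 0.943 [ 0.5358 -0.014   0.1886] [-0.   0.4  0.2] [-0.   -0.   -0.    0.   -0.01  0.   -0.03]
time: 5.22
position: [0.5282, -0.0055, 0.2846]
tool_rot: [2.791, 1.43, 0.012]
ft_force: [1.1, 0.9, 0.0]
grip_width: 0.004
grip_force: 0.0
[ 0.12695327 -0.02518363  0.00494353]
```

View pics/c4.png

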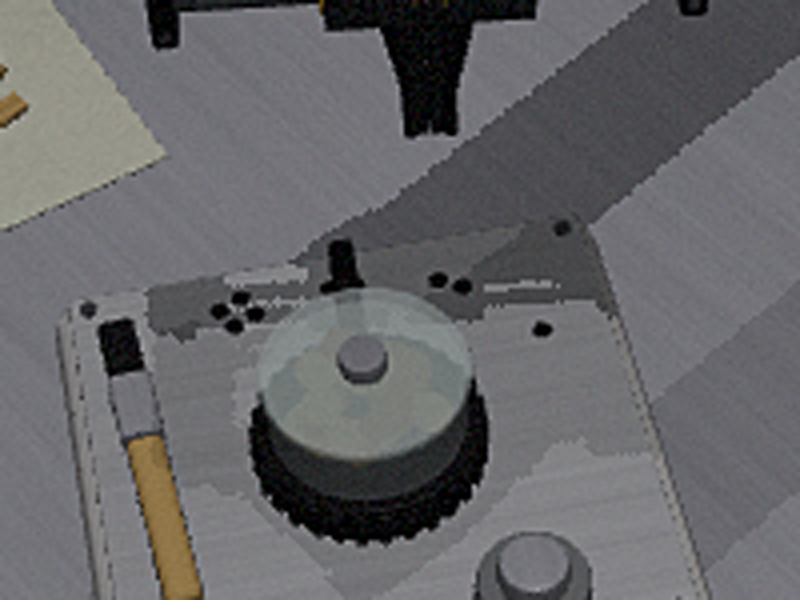

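The tab at (343,262) is on the three-dot mark, so the collar clicked home. The brush hasn't moved. Next is the button.

```bash
python3 -m handwheel '[{"x":0.03,"y":-0.006,"z":0,"wx":0,"wy":0,"wz":0},{"x":0.06,"y":-0.013,"z":0,"wx":0,"wy":0,"wz":0},{"x":0.09,"y":-0.019,"z":0,"wx":0,"wy":0,"wz":0},{"x":0.115,"y":-0.024,"z":0,"wx":0,"wy":0,"wz":0},{"x":0.127,"y":-0.025,"z":0,"wx":0,"wy":0,"wz":0},{"x":0.127,"y":-0.025,"z":0.02,"wx":0,"wy":0,"wz":0},{"x":0.127,"y":-0.025,"z":0.04,"wx":0,"wy":0,"wz":0},{"x":0.127,"y":-0.025,"z":0.06,"wx":0,"wy":0,"wz":0},{"x":0.127,"y":-0.025,"z":0.06,"wx":0,"wy":0,"wz":0},{"x":0.127,"y":-0.025,"z":0.06,"wx":0,"wy":0,"wz":0}]'
python3 - <<'E'
from h import *
from bench import ctrl
s=ctrl.get_state();print(go(s,[.582,.1122,.192]),s["qd"].round(2))
E
```

```text
time: 6.1
position: [0.5782, 0.1109, 0.217]
tool_rot: [-2.795, -1.432, 0.005]
ft_force: [0.1, 0.5, -0.0]
grip_width: 0.009
grip_force: 0.0
[0.00329256 0.00237837 0.02498125] [ 0.   -0.02 -0.01 -0.05 -0.    0.    0.  ]
```

Steady. Descending to the button, then pressing in small steps.

```bash
python3 -m handwheel '[{"x":0.003,"y":0.002,"z":0.010,"wx":0,"wy":0,"wz":0},{"x":0.003,"y":0.002,"z":0.020,"wx":0,"wy":0,"wz":0},{"x":0.003,"y":0.002,"z":0.025,"wx":0,"wy":0,"wz":0},{"x":0.003,"y":0.002,"z":0.028,"wx":0,"wy":0,"wz":0},{"x":0.003,"y":0.002,"z":0.030,"wx":0,"wy":0,"wz":0},{"x":0.003,"y":0.002,"z":0.030,"wx":0,"wy":0,"wz":0}]'
python3 -m handwheel '[{"x":0,"y":0,"z":0.001,"wx":0,"wy":0,"wz":0},{"x":0,"y":0,"z":0.002,"wx":0,"wy":0,"wz":0},{"x":0,"y":0,"z":0.002,"wx":0,"wy":0,"wz":0}]'
```

```text
time: 6.6
position: [0.5829, 0.1122, 0.1887]
tool_rot: [2.796, 1.432, -0.001]
ft_force: [-1.6, -0.6, 3.3]
grip_width: 0.009
grip_force: 1.7
time: 6.85
position: [0.583, 0.1123, 0.1868]
tool_rot: [2.796, 1.432, -0.0]
ft_force: [-3.0, -1.6, 4.4]
grip_width: 0.007
grip_force: 2.3
```

```bash
python3 -m handwheel '[{"x":0,"y":0,"z":0.001,"wx":0,"wy":0,"wz":0},{"x":0,"y":0,"z":0.002,"wx":0,"wy":0,"wz":0},{"x":0,"y":0,"z":0.002,"wx":0,"wy":0,"wz":0}]'
```

```text
time: 7.1
position: [0.583, 0.1123, 0.1863]
tool_rot: [2.795, 1.432, -0.0]
ft_force: [-5.3, -3.3, 12.2]
grip_width: 0.004
grip_force: 6.2
```

The force jumped to 12 N, so the button is bottomed out. Letting it up and backing away.

```bash
python3 -m handwheel '[{"x":0,"y":0,"z":0,"wx":0,"wy":0,"wz":0},{"x":0,"y":0,"z":-0.02,"wx":0,"wy":0,"wz":0},{"x":0,"y":0,"z":-0.05,"wx":0,"wy":0,"wz":0},{"x":0,"y":0,"z":-0.08,"wx":0,"wy":0,"wz":0},{"x":-0.04,"y":0,"z":-0.1,"wx":0,"wy":0,"wz":0},{"x":-0.08,"y":0,"z":-0.1,"wx":0,"wy":0,"wz":0},{"x":-0.11,"y":0,"z":-0.1,"wx":0,"wy":0,"wz":0},{"x":-0.11,"y":0,"z":-0.1,"wx":0,"wy":0,"wz":0},{"x":-0.11,"y":0,"z":-0.1,"wx":0,"wy":0,"wz":0}]'
python3 - <<'E'
from bench import ctrl
import cv2
cv2.imwrite("pics/f.png",ctrl.get_image("scene")["image"][:,:,::-1])
E
```

```text
time: 7.85
position: [0.5187, 0.0208, 0.2845]
tool_rot: [2.797, 1.425, 0.001]
ft_force: [0.6, 1.4, -0.8]
grip_width: 0.006
grip_force: 0.0
```

View pics/f.png

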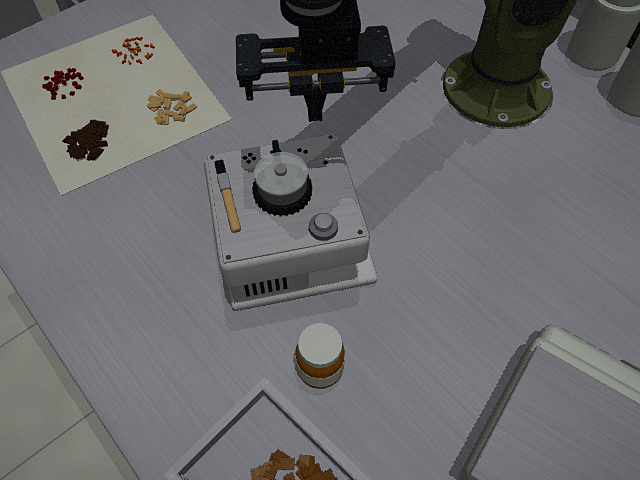

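The tab is at the three-dot mark (277,147) and the button is up (323,219). The brush and jar look unmoved, and the arm is clear.

```bash
python3 -c "from bench import ctrl;print(ctrl.close_job())"
```

```text
the job is handed in; nothing more can be done
None
```

I pushed the collar round until it clicked home at the three-dot mark, then pressed the start button fully down and let it come back up; the brush and jar look unmoved, I never touched the cup (hidden in my views), and the job is handed in with no verdict returned.

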